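Gauge a bore depth with a collared rod and present the tip for reading

ROBOT

A 6-joint arm with a two-finger parallel gripper is mounted at the origin on the work surface; the furniture and walls round the work are solid. World frame = base frame: x ahead of the robot, y to its left, z up, the work surface at z = 0. Lengths are in m, angles in rad, forces in N, time in s.
With the tool pointing down it reaches from about 0.35 to 0.975 m from the base axis. Payload 4.9 kg.
Tool frame: the origin (TCP) lies at the very end of the fingers, on their centre line; the grasp point (between the pads) lies 19 mm behind it (manip.tcp_to_grasp is the distance from the TCP to the grasp point, in m); z points along the fingers, y is the direction in which the jaws open and shut (so a half turn about z gives the same grasp; the last joint's range is limited). The gripper opens to 85 mm and grips with 20 to 120 N. Pads are 22 mm wide; open, the fingers measure 114 mm over their backs; the gripper's body (76 mm by 85 mm) begins 54 mm behind the grasp point. The pads swing forward as they close: fully open they stand 13 mm farther back than shut.
Start: joints at [1.164, 0.053, 1.613, -0, 1.476, -0.119], TCP at [0.177, 0.599, 0.231] pointing down, gripper open.
Joint ranges: [-3.01, 3.01], [-1.01, 2.22], [0.06, 2.58], [-1.02, 4.17], [0.09, 2.62], [-3.14, 3.14]. Speed limits (rad/s): [2.57, 2.57, 3.14, 3.14, 3.14, 3.14].

INTERFACE

Orientations are given as a unit quaternion [w, x, y, z].
In Python, from plant import sensors, cams, job, finder, manip gives the robot as it stands.
- The arm moves only by the shell command python3 -m pendant 'ROWS'. ROWS is JSON, a list of rows, each an object of numbers: "wx", "wy", "wz": the turn, a rotation vector about the tool's x, y, z in degrees; "dx", "dy", "dz": the shift along the tool's x, y, z in m; "hand": the gripper's target within -1 to 1 (fully open at 1, half-way at 0, shut at -1). A call has 1 to 20 rows; each row is the pose to reach, as a shift and turn from the pose commanded when the call began, along the tool's axes at that moment; what a row does not reach only later rows make up. A row lasts 1/12 s, in which the tool goes at most 41.7 mm and 7.16 degrees, less where a joint would pass 70% of its speed; a pose out of reach is approached as far as the arm can. A call with a gripper value outside its range is refused whole. The fingers move at their own pace and stop on an object; the grip force is fixed at half the most. Time passes only in rows, so rows that repeat a pose let the fingers close. It gives the time, the measured TCP pose, the force and the opening at its end, in the units of the state.
- sensors.state(): the state, without advancing time (a new reading comes with each control period).
- cams.grab_frame(name): name is "scene" or "top" or "wrist"; returns (picture, depth): 384x512x3 uint8, red, green, blue; 384x512 float32, m along the optical axis (not along the pixel's ray), 0 where there is no reading.
- cams.calibration(name): a dict with "fov_y" (degrees; the focal length in pixels is half the picture's height over the tangent of half this angle, whatever the lens; pixels are square), "cx", "cy" (the principal point, pixels), "pose" (4x4, takes a point from camera to world coordinates); the wrist camera has in their place "hand_eye" (4x4, takes a point from camera to tool coordinates, whose origin is the TCP and whose axes are the flange's). Camera axes: x right, y down, z forward; pixel columns grow to the right and rows downward; lengths in m; the calibration is good to about 2 mm. A picture is of the moment at which its call begins: read the wrist's pose just before it. calibration takes no time and is no camera call.
- job.job_done(): hands the job in, once; it reports no verdict.
Trained networks look in the newest picture that a camera, given by its name, has taken for a name from the list of things; names that differ only in an ending like _2 or _b are one class to them, and where a whole thing is asked for, a point or a joint stands for the part that bears it (a point fixed in the world has none). Each returns a list of dicts, best first, with "score" (0 to 1); they miss things now and then, are a little off and sometimes report something else, mostly with a low value. They report only what shows in the picture. A call takes as long as a camera call. They do not tell look-alikes from the thing itself.
- finder.look_for(camera, thing): "position" ([x, y, z] in m, in world coordinates, good to about 4 mm: the middle of the surface that is visible of it).
The state is a dict: "time": time; "joint_pos": joint angles; "joint_vel": joint speeds; "joint_efforts": joint torques, N m; "tool_pos": TCP position; "tool_rot": TCP orientation; "contact_force": force on the tool from outside, world axes, zero at the start; "ft_torque": the same for the moment, N m; "gripper_width": opening from 0.0 (shut) to 1.0 (fully open).
Only numpy, scipy, OpenCV 4.12 (cv2) and the standard library are available. Lean on these libraries where they do the work, as an engineer would, in place of code of your own. Each camera call takes 0.05 s, during which the arm holds its last target. There are 200 camera calls.

TASK

Take the gauge rod from its cradle, pass its tip through the fixture's eyelet and on into the guide tube until the collar stops against the eyelet plate, so that the pin in the tip is pushed back, and draw the rod straight out again. Finish while still holding the rod in the gripper: keep it still and level some 60 mm above the reading plate, parallel to the plate's long sides (either way round), the pin's tip over the middle of the plate, the rod touching nothing but the gripper and the pin left as the fixture set it. Leave the other things on the bench where they are.

Things in the scene. Friction and masses are not known exactly. Their poses are not given: they have to be found in the camera images.
- rod_grip (a point): Middle of the gauge rod's handle, where it is gripped; x axis along the rod towards its tip. The handle is flat-sided aluminium, 16x16 mm square, 80 mm long (40 mm either way). The rod lies level in the cradle at the start, with a flat side up
- rod: The gauge rod; origin and axes as rod_grip. Along x from the origin, in mm: round knob 20 across from -52 to -40; handle -40 to +40; collar disc 26 across from +40 to +45; steel shaft 8 across from +45 to +125; brass pin 5 across from +125 to +145 when fully out. About 0.15 kg, balances up to 12 mm ahead of the origin
- rod_collar (a point): Centre of the collar's front face, on the rod's axis, 45 mm ahead of rod_grip; axes as rod_grip
- pin_tip (a point): Outer end of the brass pin in the rod's tip, on the rod's axis, 145 mm ahead of rod_grip less the value of joint pin; axes as rod_grip
- pin (a joint): How far the brass pin has been pushed back into the shaft, 0 (fully out) to 0.018 m; it slides with about 1 N of friction and stays where it is left. It starts at 0 to 0.003; seating the rod in the fixture leaves it at about 0.010
- eyelet (a point): Centre of the 14 mm eyelet hole, in the front face of the fixture's upright eyelet plate, 80 mm above the bench. +x is the level way in, through the hole and along the guide tube. Plate 8 mm thick, 50 mm wide, its top 20 mm above the hole's centre. With the collar against the plate, rod_collar lies at this point
- fixture: Fixed gauging fixture; origin under the middle of its 170x80x10 mm base, x axis the way in. Eyelet (front face) at x = -64 mm, z = 80 mm; then on the same axis, after a 22 mm gap, the steel guide tube (24 mm outside, 13 mm bore) with its mouth at x = -34 mm and a solid end to the bore at x = +26 mm. Nothing on it is higher than 105 mm
- cradle: Fixed cradle carrying the rod, its axis 55 mm above the bench. Origin on the bench under the handle's middle (within 2 mm), x axis along the rod to its tip. Base 44 mm wide, 8 mm high, x = -50 to +80 mm; two black U supports, open at the top, at x = -33 mm (under the handle) and +60 mm (under the shaft), 8 mm thick, 28 mm wide, 59 mm high
- plate_mid (a point): Middle of the upper face of the reading plate, a fixed white plate 110x60x8 mm lying on the bench with black graduations along one long edge and a bar mark at the middle; x axis along its long sides; upper face 8 mm above the bench
- setting_master: Bystander: stepped steel cylinder, 43 mm tall; origin at the centre of its underside
- ring_gauge_1: Bystander: steel ring gauge, 46 mm across, 14 mm tall; origin at the centre of its underside
- loupe: Bystander: black folding loupe, 44x30 mm, 14 mm tall; origin at the centre of its underside
- sample_dish: Bystander: round glass dish with small caps, 64 mm across, 15 mm tall; origin at the centre of its underside
- calculator: Bystander: pocket calculator, 128x68 mm, 14 mm tall; origin at the centre of its underside
- parts_bin_1: Bystander: blue parts bin, 68x96 mm, 47 mm tall; origin at the centre of its underside
- wash_bottle: Bystander: white wash bottle, 205 mm tall; origin at the centre of its underside
There are look-alikes about, which are no part of the job. Several things look just like the part that bears plate_mid: the one meant starts farthest from the robot's base.

How it is judged:
By the outcome, as a careful person would: the job done as asked, in the order asked, and still so for the second after the job is handed in, while the arm keeps its last pose, push and grip.
It also fails if it takes over 51 s, if anything falls off the work surface, if the arm or the gripper's body presses on something with over 40 N, if the wrist force passes 120 N, or if a joint passes its speed limit or range.

## Working session

There is one attempt and no reset: what is moved stays moved. The work goes in short steps, Python scripts to look and compute and a shell command to move; the robot and the scene stay as the last step left them, time stands still between calls to the robot, and variables do not carry over. Pictures are saved under pics/ and viewed, about 8 in all and at most 12, crops included, and the job is handed in when it is done.

```bash
mkdir -p pics; ls; cat > h.py <<'E'
import numpy as np, cv2
from plant import sensors, cams, job, finder, manip
from scipy.spatial.transform import Rotation as R
def T(s):
    M=np.eye(4); q=s["tool_rot"]; M[:3,:3]=R.from_quat([q[1],q[2],q[3],q[0]]).as_matrix(); M[:3,3]=s["tool_pos"]; return M
def grab(n):
    s=sensors.state(); im,d=cams.grab_frame(n); c=cams.calibration(n)
    P=np.array(c["pose"]) if "pose" in c else T(s)@np.array(c["hand_eye"])
    f=im.shape[0]/2/np.tan(np.radians(c["fov_y"])/2)
    return im,d,P,f,c["cx"],c["cy"]
def cloud(g):
    im,d,P,f,cx,cy=g; v,u=np.mgrid[:d.shape[0],:d.shape[1]]
    X=np.stack([(u-cx)/f*d,(v-cy)/f*d,d],-1)@P[:3,:3].T+P[:3,3]; X[d==0]=np.nan; return X
def proj(g,p):
    q=np.linalg.inv(g[2])@np.r_[p,1]; return g[3]*q[0]/q[2]+g[4], g[3]*q[1]/q[2]+g[5]
def save(n,im): cv2.imwrite(f"pics/{n}.png",im[:,:,::-1])
E
python3 - <<'E'
from h import *
np.set_printoptions(precision=4,suppress=True)
print(sensors.state())
for n in ["top","scene"]:
    g=grab(n); print(n,g[2],g[3:]); save(n,g[0]); np.savez(f"{n}.npz",im=g[0],d=g[1],P=g[2],k=g[3:])
    for t in ["rod","rod_grip","rod_collar","pin_tip","eyelet","fixture","cradle","plate_mid"]:
        print(t,[(np.round(r["position"],3).tolist(),round(r["score"],2),np.round(proj(g,r["position"])).tolist()) for r in finder.look_for(n,t)])
save("both",np.hstack([]) if 0 else cv2.resize(grab("top")[0],(768,576)))
E
```

```text
pics
{'time': 0.0, 'joint_pos': array([ 1.164 ,  0.0534,  1.6143,  0.    ,  1.476 , -0.119 ]), 'joint_vel': array([ 0.0008, -0.0001,  0.0006,  0.0008,  0.0005,  0.0022]), 'joint_efforts': array([ -0.002 , -39.3725, -37.0153,  -0.0004,   0.0074,  -0.    ]), 'tool_pos': array([0.1772, 0.5987, 0.2301]), 'tool_rot': array([-0.0003,  0.1434,  0.9897, -0.001 ]), 'contact_force': array([-0.0651, -0.639 , -0.0197]), 'ft_torque': array([-0.0351,  0.0217, -0.0131]), 'gripper_width': 0.9983203277518475}
top [[ 0.0064 -0.9798  0.2001  0.2422]
 [-1.     -0.0062  0.0016 -0.1018]
 [-0.0003 -0.2001 -0.9798  1.4357]
 [ 0.      0.      0.      1.    ]] (np.float64(487.62933971726466), 258.3395688532028, 197.48744632452096)
rod [([0.464, 0.132, 0.064], 0.74, [177.0, 217.0]), ([0.662, -0.39, 0.121], 0.74, [362.0, 145.0])]
rod_grip [([0.462, 0.138, 0.063], 0.62, [175.0, 218.0])]
rod_collar [([0.46, 0.132, 0.06], 0.6, [177.0, 219.0])]
pin_tip []
eyelet [([0.498, -0.278, 0.008], 0.69, [318.0, 210.0])]
fixture [([0.499, -0.27, 0.011], 0.71, [316.0, 209.0]), ([0.458, 0.129, 0.006], 0.32, [181.0, 222.0])]
cradle [([0.454, 0.132, 0.006], 0.81, [180.0, 223.0])]
plate_mid [([0.325, 0.216, 0.012], 0.64, [149.0, 267.0]), ([0.583, 0.024, 0.009], 0.56, [218.0, 181.0])]
scene [[ 0.8872 -0.3167  0.3354  0.1004]
 [-0.4612 -0.6206  0.6342 -0.8641]
 [ 0.0073 -0.7174 -0.6967  0.9573]
 [ 0.      0.      0.      1.    ]] (np.float64(482.91443259663225), 257.9777718100293, 191.2953104540531)
rod [([0.46, 0.123, 0.058], 0.62, [208.0, 163.0])]
rod_grip [([0.455, 0.122, 0.058], 0.67, [206.0, 163.0])]
rod_collar [([0.462, 0.124, 0.063], 0.67, [208.0, 161.0]), ([0.464, 0.137, 0.01], 0.18, [208.0, 172.0])]
pin_tip []
eyelet [([0.494, -0.256, 0.074], 0.8, [284.0, 248.0])]
fixture []
cradle [([0.462, 0.136, 0.01], 0.62, [208.0, 172.0])]
plate_mid [([0.579, 0.02, 0.006], 0.58, [261.0, 185.0])]
```

View pics/both.png

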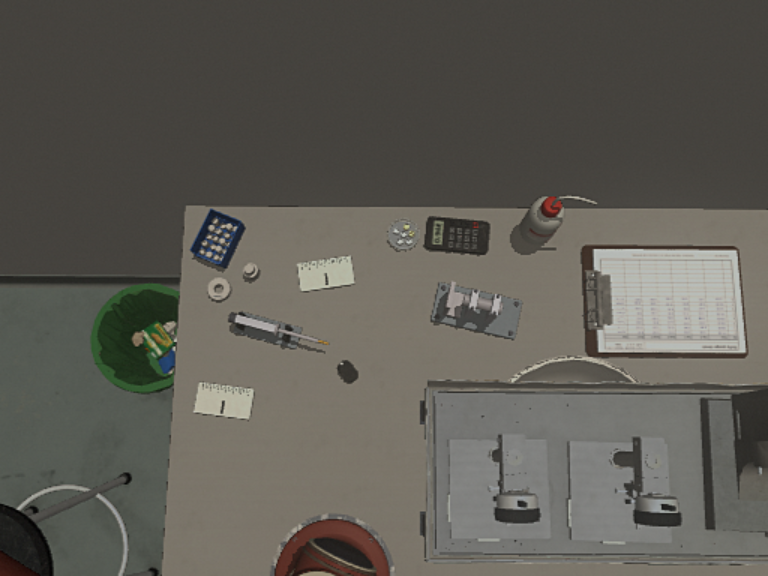

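View pics/scene.png

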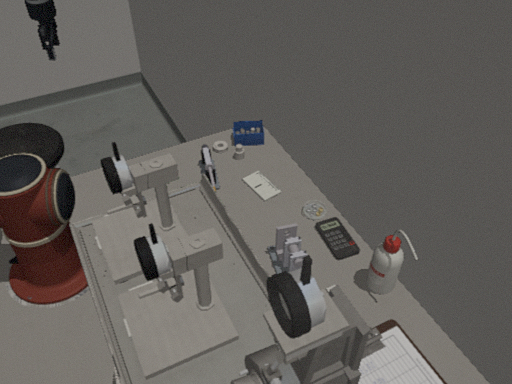

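The top view shows the rod at (230,317) to its tip at (327,344), and the fixture at (430–520, 280–338) with its eyelet plate on the left. The far plate is at (326,272) and its look-alike at (223,401). Next I'll refine poses from the top cloud.

```bash
python3 - <<'E'
from h import *
np.set_printoptions(precision=4,suppress=True)
print(cams.calibration("wrist"))
z=np.load("top.npz"); g=(z["im"],z["d"],z["P"],*z["k"]); X=cloud(g); im=z["im"].astype(int)
def sel(c,r,lo,hi): 
    m=(np.hypot(X[...,0]-c[0],X[...,1]-c[1])<r)&(X[...,2]>lo)&(X[...,2]<hi); return m
def pca(p):
    c=p.mean(0); w,V=np.linalg.eigh(np.cov(p[:,:2].T)); d=V[:,1]; d*=-np.sign(d[1]); return c,np.degrees(np.arctan2(d[1],d[0])),np.sqrt(w)*12**.5
print("bench z",np.nanmedian(X[sel((.45,-.05),.06,-.05,.05)][:,2]))
p=X[sel((.45,.1),.16,.045,.09)]; print("rod",len(p),pca(p),p.min(0),p.max(0))
m=sel((.583,.024),.075,.003,.03)&(im.min(-1)>140); m2=cv2.minAreaRect(X[m][:,:2].astype(np.float32)); print("plate",m.sum(),m2,pca(X[m]))
m=sel((.5,-.27),.12,.003,.03); print("fixbase",cv2.minAreaRect(X[m][:,:2].astype(np.float32)),pca(X[m]))
m=sel((.5,-.27),.12,.07,.2); print("fixtop",pca(X[m])); 
q=X[m]; print(q[np.argsort(-q[:,1])][::6])
for c,r in (((.6,.16),.035),):
    m=sel(c,.06,.02,.06); q=X[m]; print("master?",q.mean(0),q.min(0),q.max(0))
E
```

```text
{'fov_y': 64.28278240342097, 'cx': 253.45592958862116, 'cy': 196.5373653971996, 'hand_eye': array([[-0.0007, -0.9475, -0.3198,  0.0826],
       [ 1.    , -0.001 ,  0.0008, -0.0006],
       [-0.0011, -0.3198,  0.9475, -0.1434],
       [ 0.    ,  0.    ,  0.    ,  1.    ]])}
bench z 0.0010384667758251975
rod 353 (array([0.4657, 0.1293, 0.0606]), np.float64(-109.8147237555969), array([0.0609, 0.178 ])) [0.4316 0.0147 0.0451] [0.5888 0.2044 0.0717]
plate 580 ((0.580975353717804, 0.025838594883680344), (0.05955597385764122, 0.10772092640399933), 8.188478469848633) (array([0.5789, 0.0252, 0.0091]), np.float64(-80.1082032825623), array([0.0555, 0.1101]))
fixbase ((0.49802106618881226, -0.27129340171813965), (0.23377831280231476, 0.23840095102787018), 28.76226043701172) (array([ 0.5009, -0.2718,  0.0092]), np.float64(-102.0147266571844), array([0.1736, 0.2023]))
fixtop (array([ 0.5069, -0.2667,  0.0958]), np.float64(-102.86713764329278), array([0.0403, 0.107 ]))
[[ 0.4979 -0.2079  0.096 ]
 [ 0.497  -0.2103  0.1007]
 [ 0.5186 -0.2123  0.0784]
 [ 0.5139 -0.2132  0.1018]
 [ 0.4961 -0.2151  0.07
[... 920 characters left out ...]
]
 [ 0.51   -0.2838  0.0949]
 [ 0.5153 -0.2855  0.0828]
 [ 0.5111 -0.2873  0.0894]
 [ 0.5104 -0.2896  0.093 ]
 [ 0.4855 -0.2903  0.1047]
 [ 0.4932 -0.292   0.0933]
 [ 0.4831 -0.2928  0.0862]
 [ 0.4888 -0.2935  0.1022]
 [ 0.4823 -0.2954  0.1071]
 [ 0.4998 -0.2963  0.1037]
 [ 0.4949 -0.2968  0.0996]
 [ 0.5202 -0.2982  0.0733]
 [ 0.4943 -0.299   0.103 ]
 [ 0.4977 -0.2996  0.1   ]
 [ 0.5075 -0.3014  0.1079]
 [ 0.4833 -0.3018  0.1013]
 [ 0.5144 -0.3025  0.1018]
 [ 0.4915 -0.3045  0.1033]
 [ 0.5034 -0.3053  0.1   ]
 [ 0.4898 -0.3077  0.0816]
 [ 0.4964 -0.3091  0.0922]
 [ 0.4925 -0.3109  0.0979]
 [ 0.5088 -0.3129  0.0873]]
master? [0.5894 0.1818 0.0353] [0.5671 0.1581 0.0204] [0.6359 0.2188 0.0523]
```

```bash
python3 -m pendant '[{"dx":-0.408,"dy":-0.363,"dz":-0.02,"wz":89,"hand":1},{"dx":-0.408,"dy":-0.363,"dz":-0.02,"wz":89},{"dx":-0.408,"dy":-0.363,"dz":-0.02,"wz":89},{"dx":-0.408,"dy":-0.363,"dz":-0.02,"wz":89},{"dx":-0.408,"dy":-0.363,"dz":-0.02,"wz":89},{"dx":-0.408,"dy":-0.363,"dz":-0.02,"wz":89},{"dx":-0.408,"dy":-0.363,"dz":-0.02,"wz":89},{"dx":-0.408,"dy":-0.363,"dz":-0.02,"wz":89},{"dx":-0.408,"dy":-0.363,"dz":-0.02,"wz":89},{"dx":-0.408,"dy":-0.363,"dz":-0.02,"wz":89},{"dx":-0.408,"dy":-0.363,"dz":-0.02,"wz":89},{"dx":-0.408,"dy":-0.363,"dz":-0.02,"wz":89},{"dx":-0.408,"dy":-0.363,"dz":-0.02,"wz":89},{"dx":-0.408,"dy":-0.363,"dz":-0.02,"wz":89},{"dx":-0.408,"dy":-0.363,"dz":-0.02,"wz":89},{"dx":-0.408,"dy":-0.363,"dz":-0.02,"wz":89},{"dx":-0.408,"dy":-0.363,"dz":-0.02,"wz":89},{"dx":-0.408,"dy":-0.363,"dz":-0.02,"wz":89}]'; python3 - <<'E'
from h import *
g=grab("wrist"); np.savez("w1.npz",im=g[0],d=g[1],P=g[2],k=g[3:])
save("w1",cv2.resize(g[0],(768,576),interpolation=cv2.INTER_CUBIC)); s=sensors.state(); print(s["time"],s["joint_pos"],s["gripper_width"],s["tool_rot"])
E
```

```text
1.0 [ 1.16398351e+00  5.27128174e-02  1.61286938e+00 -9.05416400e-06
  1.47597738e+00 -1.18994418e-01] 0.99580880173881 [8.64970949e-06 1.43412567e-01 9.89662991e-01 1.47978518e-05]invalid input
```

View pics/w1.png

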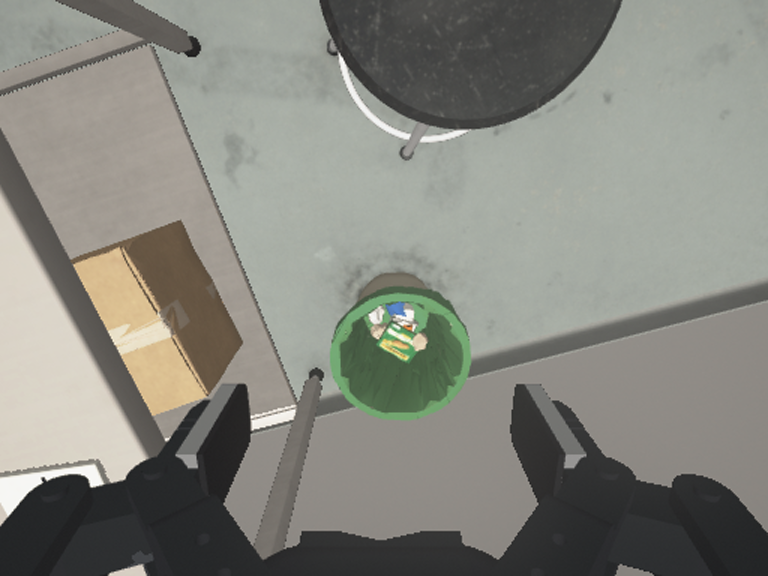

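The call was refused, probably because every row needs all the keys. I'll also shift the view 45 mm towards the tip.

```bash
python3 -m pendant '[{"wx":0,"wy":0,"wz":45,"dx":-0.2,"dy":-0.2,"dz":-0.02,"hand":1},{"wx":0,"wy":0,"wz":45,"dx":-0.2,"dy":-0.2,"dz":-0.02,"hand":1},{"wx":0,"wy":0,"wz":45,"dx":-0.2,"dy":-0.2,"dz":-0.02,"hand":1},{"wx":0,"wy":0,"wz":45,"dx":-0.2,"dy":-0.2,"dz":-0.02,"hand":1},{"wx":0,"wy":0,"wz":45,"dx":-0.2,"dy":-0.2,"dz":-0.02,"hand":1},{"wx":0,"wy":0,"wz":45,"dx":-0.2,"dy":-0.2,"dz":-0.02,"hand":1},{"wx":0,"wy":0,"wz":89,"dx":-0.409,"dy":-0.408,"dz":-0.02,"hand":1},{"wx":0,"wy":0,"wz":89,"dx":-0.409,"dy":-0.408,"dz":-0.02,"hand":1},{"wx":0,"wy":0,"wz":89,"dx":-0.409,"dy":-0.408,"dz":-0.02,"hand":1},{"wx":0,"wy":0,"wz":89,"dx":-0.409,"dy":-0.408,"dz":-0.02,"hand":1},{"wx":0,"wy":0,"wz":89,"dx":-0.409,"dy":-0.408,"dz":-0.02,"hand":1},{"wx":0,"wy":0,"wz":89,"dx":-0.409,"dy":-0.408,"dz":-0.02,"hand":1},{"wx":0,"wy":0,"wz":89,"dx":-0.409,"dy":-0.408,"dz":-0.02,"hand":1},{"wx":0,"wy":0,"wz":89,"dx":-0.409,"dy":-0.408,"dz":-0.02,"hand":1},{"wx":0,"wy":0,"wz":89,"dx":-0.409,"dy":-0.408,"dz":-0.02,"hand":1},{"wx":0,"wy":0,"wz":89,"dx":-0.409,"dy":-0.408,"dz":-0.02,"hand":1},{"wx":0,"wy":0,"wz":89,"dx":-0.409,"dy":-0.408,"dz":-0.02,"hand":1}]'; python3 - <<'E'
from h import *
g=grab("wrist"); np.savez("w1.npz",im=g[0],d=g[1],P=g[2],k=g[3:])
save("w2",cv2.resize(g[0],(768,576),interpolation=cv2.INTER_CUBIC)); s=sensors.state(); print(s["time"],s["joint_pos"],s["gripper_width"],s["tool_rot"],s["tool_pos"])
for t in ["rod_grip","rod_collar","pin_tip"]: print(t,[(np.round(r["position"],4),r["score"]) for r in finder.look_for("wrist",t)])
E
```

```text
time: 2.42
tool_pos: [0.4536, 0.0921, 0.2512]
tool_rot: [-0.0, 0.796, 0.605, 0.0]
contact_force: [-0.3, 0.2, 0.3]
gripper_width: 0.999
2.4667 [ 4.03480258e-02 -3.62967171e-01  1.95041334e+00  4.07692924e-04
  1.55430967e+00  3.09703596e-01] 0.9978904614796775 [-2.13781831e-04  7.95649656e-01  6.05757028e-01  4.99644286e-05] [0.453414   0.09267876 0.25127797]
rod_grip [(array([0.4639, 0.1421, 0.0634]), 0.96)]
rod_collar [(array([0.4657, 0.1406, 0.0673]), 0.71)]
pin_tip [(array([0.4315, 0.0224, 0.0574]), 0.43)]
```

View pics/w2.png

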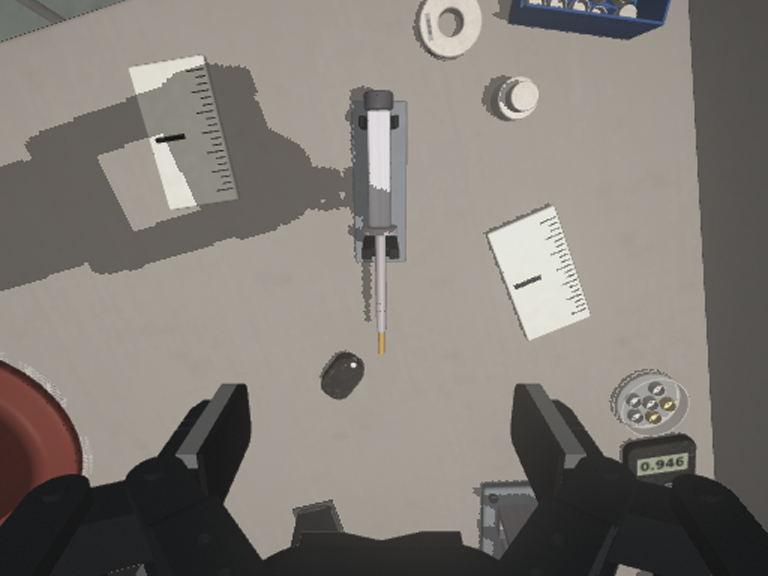

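The wrist view shows the rod from knob (378,92) to pin tip (381,354), collar at row 229, and the far plate centred near (538,272) with its bar mark at (527,282). I'll turn these into metric positions.

```bash
cat >> h.py <<'E'
def load(n):
    z=np.load(n); return (z["im"],z["d"],z["P"],*z["k"])
def ray(g,u,v,z):
    D=g[2][:3,:3]@np.array([(u-g[4])/g[3],(v-g[5])/g[3],1]); o=g[2][:3,3]; return (o+D*(z-o[2])/D[2])
E
python3 - <<'E'
from h import *
np.set_printoptions(precision=4,suppress=True)
g=load("w1.npz"); im=g[0].astype(int); X=cloud(g)
# pin: brass colour
m=(im[...,0]-im[...,2]>50); m[:200]=0; m[240:]=0; m[:,:235]=0; m[:,275:]=0
v,u=np.nonzero(m); print("pin rows",v.min(),v.max(),"u",[(r,u[v==r].mean(),(v==r).sum()) for r in range(v.min(),v.max()+1)])
# rod cross sections, by height
for r in range(58,236,4):
    q=[c for c in range(225,285) if X[r,c,2]>.035 and X[r,c,2]<.09]
    if q:
        zs=X[r,q,2]; top=np.median(zs); uc=(min(q)+max(q))/2; print(r,min(q),max(q),round(top,4),ray(g,uc,r,.055))
b=g[2]; print("bench",np.nanmedian(X[240:250,300:330,2]), "handle top z",np.median(X[90:140,250:254,2]))
m=((im.min(-1)>150)&(X[...,2]<.03)).astype(np.uint8); n,l,st,c=cv2.connectedComponentsWithStats(m)
for i in range(1,n):
    if st[i,4]>800: print(st[i],c[i])
i=l[190,355]; 
ys,xs=np.nonzero(l==i); hull=cv2.convexHull(np.c_[xs,ys].astype(np.float32))[:,0]
W=np.array([ray(g,a,bb,.008)[:2] for a,bb in hull]); (c,sz,a)=cv2.minAreaRect((W*1000).astype(np.float32)); print("plate",c,sz,a,cv2.boxPoints((c,sz,a)))
E
```

```text
pin rows 222 236 u [(222, np.float64(254.0), np.int64(3)), (223, np.float64(254.0), np.int64(3)), (224, np.float64(254.0), np.int64(3)), (225, np.float64(254.0), np.int64(3)), (226, np.float64(254.0), np.int64(3)), (227, np.float64(254.0), np.int64(3)), (228, np.float64(254.0), np.int64(3)), (229, np.float64(254.0), np.int64(3)), (230, np.float64(254.0), np.int64(3)), (231, np.float64(254.0), np.int64(3)), (232, np.float64(254.0), np.int64(3)), (233, np.float64(254.0), np.int64(3)), (234, np.float64(254.0), np.int64(3)), (235, np.float64(254.0), np.int64(3)), (236, np.float64(254.5), np.int64(2))]
62 243 261 0.0639 [0.482  0.2012 0.055 ]
66 243 261 0.0647 [0.481  0.1975 0.055 ]
70 243 261 0.064 [0.48   0.1939 0.055 ]
74 245 259 0.0633 [0.4789 0.1902 0.055 ]
78 239 265 0.0628 [0.4779 0.1865 0.055 ]
82 239 265 0.063 [0.4769 0.1827 0.055 ]
86 245 259 0.0638 [0.4758 0.1789 0.055 ]
90 245 259 0.0637 [0.4747 0.1751 0.055 ]
94 245 259 0.0635 [0.4737 0.1713 0.055 ]
98 245 260 0.0635 [0.4731 0.1673 0.055 ]
102 245 260 0.0634 [0.472  0.1634 0.055 ]
106 245 260 0.0637 [0.4709 0.1595 0.055 ]
110
[... 966 characters left out ...]
 251 257 0.059 [0.4434 0.0544 0.055 ]
206 251 257 0.0582 [0.442  0.0495 0.055 ]
210 251 257 0.058 [0.4407 0.0447 0.055 ]
214 251 257 0.0585 [0.4393 0.0397 0.055 ]
218 251 257 0.0581 [0.4379 0.0347 0.055 ]
222 252 255 0.0584 [0.4359 0.0299 0.055 ]
226 252 255 0.0576 [0.4345 0.0248 0.055 ]
230 252 256 0.0562 [0.4337 0.0196 0.055 ]
234 252 256 0.0577 [0.4323 0.0144 0.055 ]
bench 0.0006281317796857921 handle top z nan
[ 280    0   42   38 1034] [300.7747  17.4159]
[ 258  106  158  131 9813] [343.2417 177.7485]
plate (552.6643676757812, 37.21746826171875) (161.95347595214844, 214.72543334960938) 39.07395935058594 [[422.1263  69.5252]
 [557.4727 -97.1733]
 [683.2025   4.9098]
 [547.8561 171.6082]]
```

```bash
python3 -m pendant '[{"wx":0,"wy":0,"wz":-0.7,"dx":0.0633,"dy":-0.001,"dz":0.05,"hand":1},{"wx":0,"wy":0,"wz":-0.7,"dx":0.0633,"dy":-0.001,"dz":0.05,"hand":1},{"wx":0,"wy":0,"wz":-0.7,"dx":0.0633,"dy":-0.001,"dz":0.215,"hand":1},{"wx":0,"wy":0,"wz":-0.7,"dx":0.0633,"dy":-0.001,"dz":0.215,"hand":1},{"wx":0,"wy":0,"wz":-0.7,"dx":0.0633,"dy":-0.001,"dz":0.215,"hand":1},{"wx":0,"wy":0,"wz":-0.7,"dx":0.0633,"dy":-0.001,"dz":0.215,"hand":1},{"wx":0,"wy":0,"wz":-0.7,"dx":0.0633,"dy":-0.001,"dz":0.215,"hand":1},{"wx":0,"wy":0,"wz":-0.7,"dx":0.0633,"dy":-0.001,"dz":0.215,"hand":1},{"wx":0,"wy":0,"wz":-0.7,"dx":0.0633,"dy":-0.001,"dz":0.215,"hand":1}]'
python3 - <<'E'
from h import *
np.set_printoptions(precision=4,suppress=True)
g=load("w1.npz"); im=g[0]
m=(im.min(-1)>165).astype(np.uint8); m[:130]=0; m[232:]=0; m[:,:318]=0; m[:,400:]=0
m=cv2.morphologyEx(m,cv2.MORPH_OPEN,np.ones((3,3),np.uint8))
ys,xs=np.nonzero(m); h=cv2.convexHull(np.c_[xs,ys].astype(np.float32))[:,0]
W=np.array([ray(g,a,b,.008)[:2] for a,b in h]); r=cv2.minAreaRect((W*1000).astype(np.float32)); print(len(xs),"plate",r,cv2.boxPoints(r))
d=((im.max(-1)<60)&(cv2.morphologyEx(m,cv2.MORPH_CLOSE,np.ones((9,9),np.uint8))>0))
n,l,st,c=cv2.connectedComponentsWithStats(d.astype(np.uint8)); i=1+np.argmax(st[1:,4]); print("bar mark",st[i],ray(g,*c[i],.008))
print(sensors.state()["tool_pos"])
E
```

```text
time: 3.37
tool_pos: [0.4711, 0.1541, 0.0385]
tool_rot: [0.001, 0.792, 0.611, 0.001]
contact_force: [0.9, 0.4, -0.4]
gripper_width: 1.0
3017 plate ((580.1962890625, 25.299907684326172), (58.97893142700195, 108.79920196533203), 9.020294189453125) [[542.5425  74.4033]
 [559.6005 -33.0504]
 [617.85   -23.8034]
 [600.7921  83.6502]]Traceback (most recent call last):
  File "<stdin>", line 9, in <module>
    return _wrapfunc(a, 'argmax', axis=axis, out=out, **kwds)
    return bound(*args, **kwds)
ValueError: attempt to get argmax of an empty sequence
```

```bash
python3 -m pendant '[{"wx":0,"wy":0,"wz":0,"dx":0,"dy":0,"dz":0,"hand":1},{"wx":0,"wy":0,"wz":0,"dx":0,"dy":0,"dz":0,"hand":1},{"wx":0,"wy":0,"wz":0,"dx":0,"dy":0,"dz":0,"hand":-1},{"wx":0,"wy":0,"wz":0,"dx":0,"dy":0,"dz":0,"hand":-1},{"wx":0,"wy":0,"wz":0,"dx":0,"dy":0,"dz":0,"hand":-1},{"wx":0,"wy":0,"wz":0,"dx":0,"dy":0,"dz":0,"hand":-1},{"wx":0,"wy":0,"wz":0,"dx":0,"dy":0,"dz":0,"hand":-1},{"wx":0,"wy":0,"wz":0,"dx":0,"dy":0,"dz":0,"hand":-1},{"wx":0,"wy":0,"wz":0,"dx":0,"dy":0,"dz":0,"hand":-1},{"wx":0,"wy":0,"wz":0,"dx":0,"dy":0,"dz":0,"hand":-1},{"wx":0,"wy":0,"wz":0,"dx":0,"dy":0,"dz":0,"hand":-1},{"wx":0,"wy":0,"wz":0,"dx":0,"dy":0,"dz":0,"hand":-1}]'
python3 - <<'E'
from h import *
s=sensors.state(); print(s["tool_pos"],s["contact_force"],s["ft_torque"],s["gripper_width"])
E
```

```text
time: 4.37
tool_pos: [0.4699, 0.1532, 0.0365]
tool_rot: [0.0, 0.792, 0.61, 0.0]
contact_force: [0.7, -0.8, 2.2]
gripper_width: 0.173
[0.46990552 0.15320089 0.03645058] [ 0.72477075 -0.80070386  2.17857382] [-0.07922318 -0.04921009 -0.02805875] 0.17287563286760185
```

Gripped: opening is about 15 mm, forces are low, and the TCP is 36.5 mm up, so the rod axis is at 55 mm. Next I'll lift, check obstacle heights, then look at the fixture from a lateral offset.

```bash
python3 -m pendant '[{"wx":0,"wy":0,"wz":0,"dx":0,"dy":0,"dz":-0.02,"hand":-1},{"wx":0,"wy":0,"wz":0,"dx":0,"dy":0,"dz":-0.05,"hand":-1},{"wx":0,"wy":0,"wz":0,"dx":0,"dy":0,"dz":-0.09,"hand":-1},{"wx":0,"wy":0,"wz":0,"dx":0,"dy":0,"dz":-0.13,"hand":-1},{"wx":0,"wy":0,"wz":0,"dx":0,"dy":0,"dz":-0.13,"hand":-1}]'
python3 - <<'E'
from h import *
g=load("top.npz"); X=cloud(g)
for y0 in np.arange(-.5,.3,.1):
    print(round(y0,1),[(round(x0,2),round(float(np.nanmax(np.r_[0,X[(X[...,0]>x0)&(X[...,0]<x0+.08)&(X[...,1]>y0)&(X[...,1]<y0+.1)][:,2]])),2)) for x0 in np.arange(.2,.8,.08)])
s=sensors.state(); print(s["tool_pos"],s["contact_force"],s["gripper_width"])
E
```

```text
time: 4.78
tool_pos: [0.4743, 0.1542, 0.1753]
tool_rot: [0.003, 0.792, 0.61, 0.007]
contact_force: [1.9, 0.3, -0.0]
gripper_width: 0.176
-0.5 [(np.float64(0.2), 0.46), (np.float64(0.28), 0.3), (np.float64(0.36), 0.13), (np.float64(0.44), 0.04), (np.float64(0.52), 0.03), (np.float64(0.6), 0.21), (np.float64(0.68), 0.69), (np.float64(0.76), 0.0)]
-0.4 [(np.float64(0.2), 0.31), (np.float64(0.28), 0.31), (np.float64(0.36), 0.13), (np.float64(0.44), 0.11), (np.float64(0.52), 0.02), (np.float64(0.6), 0.18), (np.float64(0.68), 0.69), (np.float64(0.76), 0.0)]
-0.3 [(np.float64(0.2), 0.46), (np.float64(0.28), 0.31), (np.float64(0.36), 0.01), (np.float64(0.44), 0.11), (np.float64(0.52), 0.11), (np.float64(0.6), 0.02), (np.float64(0.68), 0.69), (np.float64(0.76), 0.0)]
-0.2 [(np.float64(0.2), 0.31), (np.float64(0.28), 0.31), (np.float64(0.36), 0.01), (np.float64(0.44), 0.02), (np.float64(0.52), 0.02), (np.float64(0.6), 0.02), (np.float64(0.68), 0.69), (np.float64(0.76), 0.0)]
-0.1 [(np.float64(0.2), 0.01), (np.float64(0.28), 0.01), (np.float64(0.36), 0.02), (np.float64(0.44), 0.01), (np.float64(0.52), 0.02), (np.float64(0.6), 0.02), (np.float64(0.68), 0.69), (np.float64(0.76), 0.0)]
-0.0 [(np.float64(0.2), 0.01), (np.float64(0.28), 0.01), (np.float64(0.36), 0.06), (np.float64(0.44), 0.06), (np.float64(0.52), 0.02), (np.float64(0.6), 0.02), (np.float64(0.68), 0.69), (np.float64(0.76), 0.0)]
0.1 [(np.float64(0.2), 0.01), (np.float64(0.28), 0.02), (np.float64(0.36), 0.02), (np.float64(0.44), 0.07), (np.float64(0.52), 0.05), (np.float64(0.6), 0.05), (np.float64(0.68), 0.69), (np.float64(0.76), 0.0)]
0.2 [(np.float64(0.2), 0.01), (np.float64(0.28), 0.02), (np.float64(0.36), 0.01), (np.float64(0.44), 0.07), (np.float64(0.52), 0.05), (np.float64(0.6), 0.06), (np.float64(0.68), 0.69), (np.float64(0.76), 0.0)]
[0.47433723 0.1541648  0.17531845] [ 1.8881915   0.34693718 -0.02891883] 0.1757987437801382
```

```bash
python3 -m pendant '[{"wx":0,"wy":0,"wz":0,"dx":-0.025,"dy":0.012,"dz":-0.02,"hand":-1},{"wx":0,"wy":0,"wz":0,"dx":-0.06,"dy":0.03,"dz":-0.04,"hand":-1},{"wx":0,"wy":0,"wz":0,"dx":-0.095,"dy":0.047,"dz":-0.06,"hand":-1},{"wx":0,"wy":0,"wz":0,"dx":-0.13,"dy":0.064,"dz":-0.08,"hand":-1},{"wx":0,"wy":0,"wz":0,"dx":-0.165,"dy":0.081,"dz":-0.084,"hand":-1},{"wx":0,"wy":0,"wz":0,"dx":-0.2,"dy":0.098,"dz":-0.084,"hand":-1},{"wx":0,"wy":0,"wz":0,"dx":-0.235,"dy":0.115,"dz":-0.084,"hand":-1},{"wx":0,"wy":0,"wz":0,"dx":-0.27,"dy":0.132,"dz":-0.084,"hand":-1},{"wx":0,"wy":0,"wz":0,"dx":-0.305,"dy":0.149,"dz":-0.084,"hand":-1},{"wx":0,"wy":0,"wz":0,"dx":-0.34,"dy":0.166,"dz":-0.084,"hand":-1},{"wx":0,"wy":0,"wz":0,"dx":-0.37,"dy":0.18,"dz":-0.084,"hand":-1},{"wx":0,"wy":0,"wz":0,"dx":-0.392,"dy":0.19,"dz":-0.084,"hand":-1},{"wx":0,"wy":0,"wz":0,"dx":-0.392,"dy":0.19,"dz":-0.084,"hand":-1},{"wx":0,"wy":0,"wz":0,"dx":-0.392,"dy":0.19,"dz":-0.084,"hand":-1},{"wx":0,"wy":0,"wz":0,"dx":-0.392,"dy":0.19,"dz":-0.084,"hand":-1}]'; python3 - <<'E'
from h import *
g=grab("wrist"); np.savez("w3.npz",im=g[0],d=g[1],P=g[2],k=g[3:])
save("w3",cv2.resize(g[0],(768,576),interpolation=cv2.INTER_CUBIC)); s=sensors.state(); print(s["time"],s["joint_pos"],s["gripper_width"],s["tool_rot"],s["tool_pos"])
E
```

```text
time: 6.03
tool_pos: [0.553, -0.2735, 0.2492]
tool_rot: [-0.001, 0.792, 0.61, -0.0]
contact_force: [-0.6, 0.0, -1.7]
gripper_width: 0.177
6.0833 [-5.79422272e-01  2.44329910e-02  1.61157196e+00  4.03050038e-04
  1.50705368e+00 -3.22214620e-01] 0.1772236738995635 [-7.58378296e-04  7.91961314e-01  6.10570798e-01 -5.07375623e-05] [ 0.55311183 -0.27311718  0.24953389]
```

View pics/w3.png

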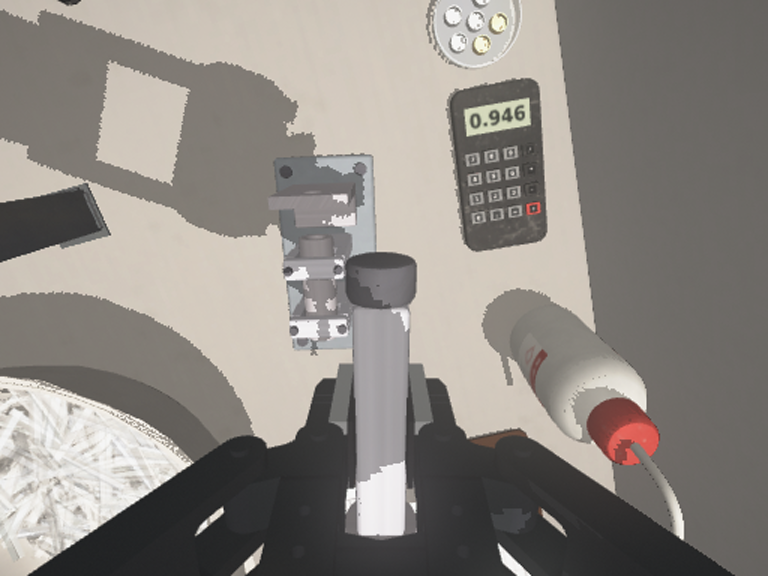

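The wrist view shows the held rod aligned with the image's vertical, and the fixture at the left: base (275–378, 155–350), eyelet plate at row ~200 (cols 269–355) and tube along column ~318. I'll fit these in tool coordinates.

```bash
python3 - <<'E'
from h import *
np.set_printoptions(precision=1,suppress=True,linewidth=150)
g=load("w3.npz"); X=cloud(g); im=g[0]
m=np.zeros(X.shape[:2],bool); m[95:240,175:232]=1
# fixture-local frame guess: yaw -102.5
th=np.radians(-102.5); ax=np.array([np.cos(th),np.sin(th)]); la=np.array([-ax[1],ax[0]])
def loc(P): d=P[:,:2]-np.array([.504,-.275]); return np.c_[d@ax,d@la,P[:,2]]*1000
P=X[m]; L=loc(P)
for lo in range(-90,50,4):
    q=L[(L[:,0]>lo)&(L[:,0]<=lo+4)&(L[:,2]>70)]
    if len(q)>3: print(lo+2,len(q),"lat",np.percentile(q[:,1],[0,50,100]),"z",np.percentile(q[:,2],[5,50,95,100]))
# base: image mask from height
b=((X[...,2]>.006)&(X[...,2]<.016)); 
for r in range(100,236,8):
    c=np.nonzero(b[r,170:262])[0]+170
    if len(c): print(r,c.min(),c.max(),loc(np.array([ray(g,c.min()-.5,r,.010),ray(g,c.max()+.5,r,.010)])).round(1).tolist())
for c in range(186,250,6):
    r=np.nonzero(b[90:240,c])[0]+90; 
    if len(r): print(c,r.min(),loc(np.array([ray(g,c,r.min()-.5,.01)])))
E
```

```text
-64 253 lat [-22.    2.4  39.8] z [ 73.   95.6 101.3 269.8]
-60 250 lat [-21.8   4.9  39.9] z [ 99.6 100.8 269.4 272.2]
-56 147 lat [-22.2   6.6  39.6] z [ 99.6 100.8 270.2 271.4]
-32 151 lat [-8.1  3.2 14.4] z [73.8 88.1 92.5 93.1]
-28 85 lat [-9.1  4.2 14.8] z [83.3 91.1 93.1 93.5]
-24 254 lat [-17.2   4.2  22.9] z [ 74.5  91.8 101.5 103.9]
-20 199 lat [-16.2   4.5  22.9] z [ 84.2 101.9 103.6 106.4]
-16 170 lat [-16.    4.2  22.8] z [ 99.4 102.5 105.6 106.4]
-12 143 lat [-16.    3.   22.7] z [101.  102.3 104.6 106. ]
-8 42 lat [-16.2   1.9  21.5] z [ 92.2 101.5 102.8 103.1]
-4 71 lat [-7.2  5.  14.3] z [86.6 90.8 93.  93.7]
0 82 lat [-8.   4.6 14.2] z [84.8 91.  92.6 93.8]
4 81 lat [-8.8  4.3 14.5] z [83.  91.  93.  93.7]
8 79 lat [-9.3  5.2 14.6] z [81.9 90.5 92.9 93.3]
12 79 lat [-7.7  3.6 14.3] z [84.8 90.9 92.6 93.4]
16 78 lat [-8.9  4.3 14.1] z [84.1 90.7 92.7 93.4]
20 351 lat [-17.1   3.1  22.5] z [ 74.4  95.7 102.4 103.4]
24 163 lat [-16.9   1.9  22.4] z [ 99.6 102.3 105.4 106. ]
28 133 lat [-16.5   2.7  22.2] z [100.9 102.3 105.6 106.1]
32 78 lat [-16.6   4.4  21.9] z [100.
[... 577 characters left out ...]
189 [[-2.2, -37.2, 10.0], [-2.2, -35.9, 10.0]]
188 191 226 [[19.3, -36.9, 10.0], [21.2, 10.2, 10.0]]
196 192 201 [[30.3, -36.7, 10.0], [30.9, -23.5, 10.0]]
204 193 196 [[41.6, -36.6, 10.0], [41.8, -31.2, 10.0]]
212 234 234 [[55.2, 17.3, 10.0], [55.2, 18.6, 10.0]]
220 233 234 [[66.7, 15.2, 10.0], [66.8, 17.9, 10.0]]
228 195 234 [[76.5, -37.4, 10.0], [78.7, 17.2, 10.0]]
186 105 [[-85.2 -31.2  10. ]]
192 105 [[-84.9 -24.   10. ]]
198 105 [[-84.7 -16.8  10. ]]
204 105 [[-84.4  -9.6  10. ]]
210 104 [[-85.2  -2.3  10. ]]
216 104 [[-84.9   4.9  10. ]]
222 104 [[-84.6  12.1  10. ]]
228 104 [[-84.3  19.3  10. ]]
234 103 [[-85.2  26.5  10. ]]
240 103 [[-84.9  33.7  10. ]]
246 103 [[-84.6  40.9  10. ]]
```

```bash
python3 -m pendant '[{"wx":0,"wy":0,"wz":-2.1,"dx":0.03,"dy":-0.007,"dz":0,"hand":-1},{"wx":0,"wy":0,"wz":-2.1,"dx":0.065,"dy":-0.016,"dz":0,"hand":-1},{"wx":0,"wy":0,"wz":-2.1,"dx":0.1,"dy":-0.024,"dz":0,"hand":-1},{"wx":0,"wy":0,"wz":-2.1,"dx":0.135,"dy":-0.032,"dz":0,"hand":-1},{"wx":0,"wy":0,"wz":-2.1,"dx":0.17,"dy":-0.04,"dz":0,"hand":-1},{"wx":0,"wy":0,"wz":-2.1,"dx":0.205,"dy":-0.05,"dz":0,"hand":-1},{"wx":0,"wy":0,"wz":-2.1,"dx":0.2195,"dy":-0.0519,"dz":0.02,"hand":-1},{"wx":0,"wy":0,"wz":-2.1,"dx":0.2195,"dy":-0.0519,"dz":0.05,"hand":-1},{"wx":0,"wy":0,"wz":-2.1,"dx":0.2195,"dy":-0.0519,"dz":0.085,"hand":-1},{"wx":0,"wy":0,"wz":-2.1,"dx":0.2195,"dy":-0.0519,"dz":0.12,"hand":-1},{"wx":0,"wy":0,"wz":-2.1,"dx":0.2195,"dy":-0.0519,"dz":0.15,"hand":-1},{"wx":0,"wy":0,"wz":-2.1,"dx":0.2195,"dy":-0.0519,"dz":0.175,"hand":-1},{"wx":0,"wy":0,"wz":-2.1,"dx":0.2195,"dy":-0.0519,"dz":0.188,"hand":-1},{"wx":0,"wy":0,"wz":-2.1,"dx":0.2195,"dy":-0.0519,"dz":0.188,"hand":-1},{"wx":0,"wy":0,"wz":-2.1,"dx":0.2195,"dy":-0.0519,"dz":0.188,"hand":-1},{"wx":0,"wy":0,"wz":-2.1,"dx":0.2195,"dy":-0.0519,"dz":0.188,"hand":-1}]'; python3 - <<'E'
from h import *
s=sensors.state(); print(s["time"],s["joint_pos"],s["tool_rot"],s["tool_pos"],2*np.degrees(np.arctan2(s["tool_rot"][2],s["tool_rot"][1])))
a=grab("scene"); b=grab("top")
for n,g in(("s4",a),("t4",b)): np.savez(n+".npz",im=g[0],d=g[1],P=g[2],k=g[3:])
def crop(g,p,w=64,h=48):
    u,v=map(int,proj(g,p)); return cv2.resize(g[0][v-h:v+h,u-w:u+w],(768,576),interpolation=cv2.INTER_CUBIC)[:, :]
p=(.53,-.17,.08)
save("v4",np.vstack([cv2.resize(crop(a,p),(400,300)),cv2.resize(crop(b,p),(400,300))]))
for n,g in(("scene",a),("top",b)): print(n,proj(g,p),proj(g,(.5211,-.2134,.08)),proj(g,np.array([.5216+.0372-.145*.219,-.2135+.1659-.145*.9757,.08])))
E
```

```text
time: 7.42
tool_pos: [0.5608, -0.0488, 0.0647]
tool_rot: [0.001, 0.781, 0.625, 0.001]
contact_force: [0.2, 0.4, -1.6]
gripper_width: 0.178
7.4167 [-2.18955000e-01  6.69156766e-02  1.89178418e+00  5.95345702e-05
  1.17906532e+00  1.88976105e-03] [0.00147459 0.78072772 0.62486843 0.00122014] [ 0.56076861 -0.04875298  0.06466409] 77.34523099190567
scene (np.float64(280.0312134311656), np.float64(216.55959591481846)) (np.float64(285.63333778472645), np.float64(229.55401145304242)) (np.float64(282.7981579098821), np.float64(222.0565234954585))
top (np.float64(283.12728654964144), np.float64(193.87437315270196)) (np.float64(298.4326519048958), np.float64(197.03672946010542)) (np.float64(289.8475286868259), np.float64(194.93356373641632))
```

View pics/v4.png

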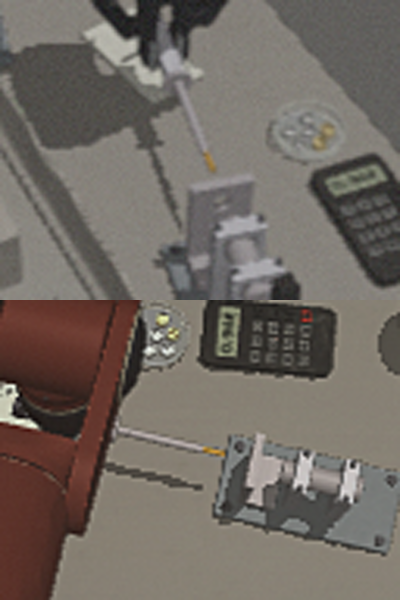

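Top crop: rod tip at (222,453), heading for the eyelet plate at (262,470). The arm is still settling, so I'll let it settle and then compare the projected axes with the picture at native resolution.

```bash
python3 -m pendant '[{"wx":0,"wy":0,"wz":0,"dx":0,"dy":0,"dz":0,"hand":-1},{"wx":0,"wy":0,"wz":0,"dx":0,"dy":0,"dz":0,"hand":-1},{"wx":0,"wy":0,"wz":0,"dx":0,"dy":0,"dz":0,"hand":-1}]'; python3 - <<'E'
from h import *
np.set_printoptions(precision=4,suppress=True)
s=sensors.state(); M=T(s); print(s["tool_pos"],M[:3,0],M[:3,2])
G=M[:3,3]-M[:3,2]*.0185; ax=-M[:3,0]; lat=M[:3,1]
print("tip",G+.145*ax,"grip",G)
g=grab("top"); np.savez("t5.npz",im=g[0],d=g[1],P=g[2],k=g[3:]); im=g[0].astype(float); X=cloud(g)
L=lambda P:np.stack([(P-G)@ax,(P-G)@lat,P[...,2]],-1)*1000
Q=L(X)
m=(Q[...,0]>55)&(Q[...,0]<148)&(abs(Q[...,1])<15)&(Q[...,2]>65)&(Q[...,2]<95)
q=Q[m]
for a in range(55,150,12):
    w=q[(q[:,0]>=a)&(q[:,0]<a+12)]
    if len(w): print(a,len(w),w.mean(0),w[:,2].max())
m=(Q[...,0]>150)&(Q[...,0]<330)&(abs(Q[...,1])<40)&(Q[...,2]>70)
q=Q[m]
for a in range(150,330,8):
    w=q[(q[:,0]>=a)&(q[:,0]<a+8)]
    if len(w)>3: print(a,len(w),"lat",w[:,1].min(),w[:,1].max(),"z",np.median(w[:,2]),w[:,2].max())
# brightness-weighted shaft pixels vs projected axis
f=np.array([proj(g,G+t*ax) for t in np.arange(.06,.146,.0125)]); 
hsv=cv2.cvtColor(g[0],cv2.COLOR_RGB2GRAY).astype(int)
for (u,v) in f: print(np.round((u,v),1), hsv[int(round(v))-4:int(round(v))+5,int(round(u))])
E
```

```text
time: 7.77
tool_pos: [0.5597, -0.049, 0.0631]
tool_rot: [0.0, 0.781, 0.625, 0.0]
contact_force: [0.6, 0.4, -2.3]
gripper_width: 0.176
[ 0.5597 -0.049   0.0631] [0.2198 0.9755 0.    ] [ 0.0012 -0.0003 -1.    ]
tip [ 0.5278 -0.1904  0.0816] grip [ 0.5596 -0.049   0.0816]
55 11 [61.439  -0.408  85.5916] 89.43704519233431
67 12 [73.6223 -0.2504 85.1759] 92.51095533937016
79 10 [85.6869  0.0207 84.9297] 90.93991678507064
91 11 [97.1515 -0.4596 85.2756] 89.3909093807228
103 13 [108.9965  -0.1647  84.431 ] 89.62419795827392
115 9 [120.2637  -0.1539  85.0435] 88.22870066188715
127 7 [133.1031  -0.3392  84.1778] 86.01894940938438
139 4 [142.5398  -1.0398  84.7838] 86.77782403143097
166 46 lat -26.502637890421504 22.993634888168742 z 100.361977875975 106.5491491168269
174 18 lat -25.908376911033393 22.993826405019778 z 99.80642245950011 102.99179487726539
198 25 lat -13.491758628232319 8.87809884575047 z 89.41630391337085 96.94097628550224
206 41 lat -21.908053766085654 16.51737948970568 z 98.87388977106349 106.47857530124982
214 45 lat -22.32341851623467 18.129631982440806 z 102.4148595009646
[... 296 characters left out ...]
-22.08625546237753 18.288592663464875 z 93.89737078398086 108.65664583699642
254 47 lat -21.50415700760357 16.92069828751959 z 103.05002057410739 109.90735517072925
262 29 lat -21.43131223702254 16.516202351838626 z 97.68210933495736 106.31976649534214
270 5 lat -7.897678637295952 5.60795074571518 z 90.27157534734931 94.75155212385799
[261.2 188. ] [130 126 110 166 149  74 132 130 128]
[265.5 188.9] [128 128 113 178 145  72 131 129 129]
[269.7 189.9] [128 128 124 159 158  84 130 129 127]
[274.  190.9] [129 128 109 165 152  81 131 129 128]
[278.3 191.8] [130 127 111 174 148  76 132 129 128]
[282.6 192.8] [130 129 109 148 157  95 132 129 129]
[286.9 193.8] [130 130 131  84 138 128 131 130 128]
```

```bash
python3 -m pendant '[{"wx":0,"wy":0,"wz":0,"dx":0,"dy":-0.0013,"dz":0.0008,"hand":-1},{"wx":0,"wy":0,"wz":0,"dx":0,"dy":-0.0013,"dz":0.0008,"hand":-1},{"wx":0,"wy":0,"wz":0,"dx":0,"dy":-0.0013,"dz":0.0008,"hand":-1},{"wx":0,"wy":0,"wz":0,"dx":0,"dy":-0.0013,"dz":0.0008,"hand":-1},{"wx":0,"wy":0,"wz":0,"dx":0,"dy":-0.0013,"dz":0.0008,"hand":-1},{"wx":0,"wy":0,"wz":0,"dx":0,"dy":-0.0013,"dz":0.0008,"hand":-1}]'; python3 - <<'E'
from h import *
np.set_printoptions(precision=5,suppress=True)
s=sensors.state(); M=T(s); d=M[:3,3]-np.array([.5216,-.2135,.0615]); print(M[:3,3],"in tool axes x,y,z:",M[:3,:3].T@d, s["contact_force"])
g=grab("scene"); np.savez("s5.npz",im=g[0],d=g[1],P=g[2],k=g[3:])
G=M[:3,3]-M[:3,2]*.0185; ax=-M[:3,0]
gray=cv2.cvtColor(g[0],cv2.COLOR_RGB2GRAY).astype(int)
for t in np.arange(.07,.146,.0125):
    u,v=proj(g,G+t*ax); print(round(t,4),np.round((u,v),1),gray[int(round(v)),int(round(u))-5:int(round(u))+6])
u,v=map(int,proj(g,G+.12*ax)); save("s5",cv2.resize(g[0][v-24:v+40,u-40:u+40],(640,512),interpolation=cv2.INTER_NEAREST)); print(u-40,v-24)
for p in ((.5211,-.2134,.08),(.5211,-.2134,.1)): print(proj(g,p))
E
```

```text
time: 8.32
tool_pos: [0.5579, -0.0485, 0.0615]
tool_rot: [-0.0, 0.781, 0.625, -0.0]
contact_force: [-0.7, -0.1, -1.5]
gripper_width: 0.173
[ 0.55793 -0.04852  0.06148] in tool axes x,y,z: [ 0.16893 -0.0008   0.00001] [-0.68347 -0.0723  -1.47069]
0.07 [274.1 201.3] [ 75  74  72  94 125 151 139 127 127 128 127]
0.0825 [275.5 204.7] [134 130 130 117 119 139 149 138 126 128 127]
0.095 [276.9 208.2] [130 131 121 113 112 133 141 130 128 131 128]
0.1075 [278.3 211.6] [130 131 128 122 120 146 146 134 132 132 128]
0.12 [279.7 215.2] [132 129 120 121 142 151 136 126 132 129 132]
0.1325 [281.2 218.8] [131 132 131 118 114 127 127 127 129 134 130]
0.145 [282.6 222.4] [129 133 132 125 131 132 128 131 130 129 131]
239 191
(np.float64(285.63333778472645), np.float64(229.55401145304242))
(np.float64(286.0297588750627), np.float64(223.99777475422616))
```

View pics/s5.png

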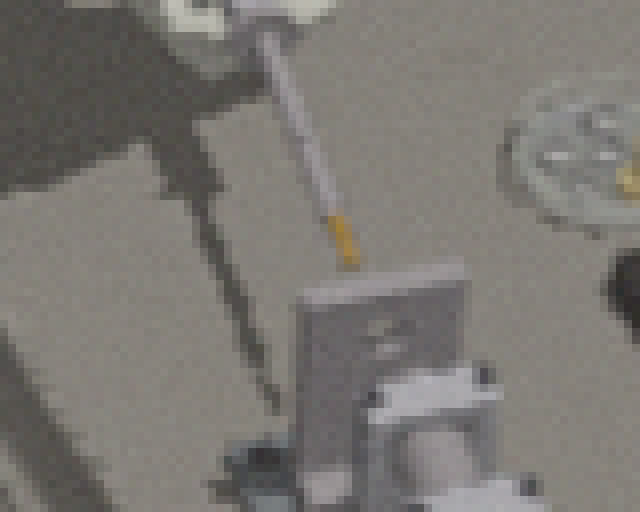

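The scene crop shows the pin tip at (350,262) pointing at the hole seen near (390,336). Three views agree within about 1 mm. Starting the insertion slowly.

```bash
python3 -m pendant '[{"wx":0,"wy":0,"wz":0,"dx":-0.01,"dy":0.0005,"dz":0,"hand":-1},{"wx":0,"wy":0,"wz":0,"dx":-0.02,"dy":0.0005,"dz":0,"hand":-1},{"wx":0,"wy":0,"wz":0,"dx":-0.027,"dy":0.0005,"dz":0,"hand":-1},{"wx":0,"wy":0,"wz":0,"dx":-0.034,"dy":0.0005,"dz":0,"hand":-1},{"wx":0,"wy":0,"wz":0,"dx":-0.04,"dy":0.0005,"dz":0,"hand":-1},{"wx":0,"wy":0,"wz":0,"dx":-0.045,"dy":0.0005,"dz":0,"hand":-1},{"wx":0,"wy":0,"wz":0,"dx":-0.045,"dy":0.0005,"dz":0,"hand":-1},{"wx":0,"wy":0,"wz":0,"dx":-0.045,"dy":0.0005,"dz":0,"hand":-1},{"wx":0,"wy":0,"wz":0,"dx":-0.045,"dy":0.0005,"dz":0,"hand":-1}]'; cat > st.py <<'E'
from h import *
np.set_printoptions(precision=5,suppress=True)
s=sensors.state(); M=T(s); d=M[:3,3]-np.array([.5216,-.2135,.0615]); print("rel eyelet, tool axes:",M[:3,:3].T@d,"F tool",M[:3,:3].T@s["contact_force"],"Tq tool",M[:3,:3].T@s["ft_torque"],"yaw",2*np.degrees(np.arctan2(s["tool_rot"][2],s["tool_rot"][1])))
E
python3 st.py
```

```text
time: 9.12
tool_pos: [0.5485, -0.0924, 0.0615]
tool_rot: [-0.0, 0.781, 0.625, 0.0]
contact_force: [-0.1, 1.0, -1.5]
gripper_width: 0.173
rel eyelet, tool axes: [ 0.12402 -0.00033  0.00002] F tool [ 0.98682 -0.31612  1.5231 ] Tq tool [0.02163 0.01595 0.0651 ] yaw 77.30715245451307
```

```bash
python3 -m pendant '[{"wx":0,"wy":0,"wz":0,"dx":-0.006,"dy":0,"dz":0,"hand":-1},{"wx":0,"wy":0,"wz":0,"dx":-0.012,"dy":0,"dz":0,"hand":-1},{"wx":0,"wy":0,"wz":0,"dx":-0.018,"dy":0,"dz":0,"hand":-1},{"wx":0,"wy":0,"wz":0,"dx":-0.024,"dy":0,"dz":0,"hand":-1},{"wx":0,"wy":0,"wz":0,"dx":-0.03,"dy":0,"dz":0,"hand":-1},{"wx":0,"wy":0,"wz":0,"dx":-0.03,"dy":0,"dz":0,"hand":-1},{"wx":0,"wy":0,"wz":0,"dx":-0.03,"dy":0,"dz":0,"hand":-1}]'; python3 st.py
```

```text
time: 9.7
tool_pos: [0.5419, -0.1222, 0.0615]
tool_rot: [-0.0, 0.781, 0.624, 0.0]
contact_force: [0.8, -0.8, -2.3]
gripper_width: 0.175
rel eyelet, tool axes: [ 0.09349 -0.00036  0.     ] F tool [-0.59725  0.99161  2.27575] Tq tool [-0.07142 -0.0048  -0.00285] yaw 77.25983330535932
```

```bash
python3 -m pendant '[{"wx":0,"wy":0,"wz":0,"dx":-0.008,"dy":0,"dz":0,"hand":-1},{"wx":0,"wy":0,"wz":0,"dx":-0.016,"dy":0,"dz":0,"hand":-1},{"wx":0,"wy":0,"wz":0,"dx":-0.024,"dy":0,"dz":0,"hand":-1},{"wx":0,"wy":0,"wz":0,"dx":-0.032,"dy":0,"dz":0,"hand":-1},{"wx":0,"wy":0,"wz":0,"dx":-0.037,"dy":0,"dz":0,"hand":-1},{"wx":0,"wy":0,"wz":0,"dx":-0.040,"dy":0,"dz":0,"hand":-1},{"wx":0,"wy":0,"wz":0,"dx":-0.042,"dy":0,"dz":0,"hand":-1},{"wx":0,"wy":0,"wz":0,"dx":-0.044,"dy":0,"dz":0,"hand":-1},{"wx":0,"wy":0,"wz":0,"dx":-0.044,"dy":0,"dz":0,"hand":-1},{"wx":0,"wy":0,"wz":0,"dx":-0.044,"dy":0,"dz":0,"hand":-1}]'; python3 st.py
```

```text
time: 10.53
tool_pos: [0.5323, -0.1647, 0.0615]
tool_rot: [0.0, 0.781, 0.625, -0.0]
contact_force: [0.7, 0.3, -1.8]
gripper_width: 0.174
rel eyelet, tool axes: [ 0.04992 -0.00031 -0.     ] F tool [0.48515 0.6437  1.78272] Tq tool [-0.06028  0.03832  0.0085 ] yaw 77.31634892469306
```

```bash
python3 -m pendant '[{"wx":0,"wy":0,"wz":0,"dx":-0.001,"dy":0,"dz":0,"hand":-1},{"wx":0,"wy":0,"wz":0,"dx":-0.002,"dy":0,"dz":0,"hand":-1},{"wx":0,"wy":0,"wz":0,"dx":-0.003,"dy":0,"dz":0,"hand":-1},{"wx":0,"wy":0,"wz":0,"dx":-0.0035,"dy":0,"dz":0,"hand":-1},{"wx":0,"wy":0,"wz":0,"dx":-0.0035,"dy":0,"dz":0,"hand":-1},{"wx":0,"wy":0,"wz":0,"dx":-0.0035,"dy":0,"dz":0,"hand":-1}]'; python3 st.py
```

```text
time: 11.03
tool_pos: [0.5315, -0.1681, 0.0615]
tool_rot: [0.0, 0.781, 0.625, 0.0]
contact_force: [1.2, 0.7, -2.0]
gripper_width: 0.174
rel eyelet, tool axes: [ 0.04643 -0.00029 -0.00002] F tool [0.93315 1.02449 2.01726] Tq tool [ 0.00287  0.1845  -0.00156] yaw 77.31356665981056
```

```bash
python3 -m pendant '[{"wx":0,"wy":0,"wz":0,"dx":-0.0005,"dy":0,"dz":0,"hand":-1},{"wx":0,"wy":0,"wz":0,"dx":-0.001,"dy":0,"dz":0,"hand":-1},{"wx":0,"wy":0,"wz":0,"dx":-0.0015,"dy":0,"dz":0,"hand":-1},{"wx":0,"wy":0,"wz":0,"dx":-0.0015,"dy":0,"dz":0,"hand":-1},{"wx":0,"wy":0,"wz":0,"dx":-0.0015,"dy":0,"dz":0,"hand":-1}]'; python3 st.py;  python3 -m pendant '[{"wx":0,"wy":0,"wz":0,"dx":-0.0005,"dy":0,"dz":0,"hand":-1},{"wx":0,"wy":0,"wz":0,"dx":-0.001,"dy":0,"dz":0,"hand":-1},{"wx":0,"wy":0,"wz":0,"dx":-0.001,"dy":0,"dz":0,"hand":-1},{"wx":0,"wy":0,"wz":0,"dx":-0.001,"dy":0,"dz":0,"hand":-1}]'; python3 st.py
```

```text
time: 11.45
tool_pos: [0.5313, -0.1688, 0.0615]
tool_rot: [-0.001, 0.781, 0.625, 0.001]
contact_force: [1.4, 4.9, -1.0]
gripper_width: 0.176
rel eyelet, tool axes: [ 0.04576 -0.00032  0.00009] F tool [5.0925  0.24757 1.00872] Tq tool [-0.05743  0.7105   0.04508] yaw 77.31013343062521
time: 11.78
tool_pos: [0.5313, -0.1688, 0.0615]
tool_rot: [-0.001, 0.781, 0.625, 0.001]
contact_force: [2.3, 8.8, -0.2]
gripper_width: 0.173
rel eyelet, tool axes: [ 0.04575 -0.00036  0.00021] F tool [9.05426 0.29841 0.25274] Tq tool [-0.00744  1.16693  0.02954] yaw 77.31009538663243
```

The collar is seated: motion stopped 45.75 mm from the eyelet and the push is rising (9 N). Drawing straight out.

```bash
python3 -m pendant '[{"wx":0,"wy":0,"wz":0,"dx":0.005,"dy":0,"dz":0,"hand":-1},{"wx":0,"wy":0,"wz":0,"dx":0.013,"dy":0,"dz":0,"hand":-1},{"wx":0,"wy":0,"wz":0,"dx":0.023,"dy":0,"dz":0,"hand":-1},{"wx":0,"wy":0,"wz":0,"dx":0.033,"dy":0,"dz":0,"hand":-1},{"wx":0,"wy":0,"wz":0,"dx":0.043,"dy":0,"dz":0,"hand":-1},{"wx":0,"wy":0,"wz":0,"dx":0.053,"dy":0,"dz":0,"hand":-1},{"wx":0,"wy":0,"wz":0,"dx":0.063,"dy":0,"dz":0,"hand":-1},{"wx":0,"wy":0,"wz":0,"dx":0.073,"dy":0,"dz":0,"hand":-1},{"wx":0,"wy":0,"wz":0,"dx":0.083,"dy":0,"dz":0,"hand":-1},{"wx":0,"wy":0,"wz":0,"dx":0.093,"dy":0,"dz":0,"hand":-1},{"wx":0,"wy":0,"wz":0,"dx":0.103,"dy":0,"dz":0,"hand":-1},{"wx":0,"wy":0,"wz":0,"dx":0.113,"dy":0,"dz":0,"hand":-1},{"wx":0,"wy":0,"wz":0,"dx":0.123,"dy":0,"dz":0,"hand":-1},{"wx":0,"wy":0,"wz":0,"dx":0.131,"dy":0,"dz":0,"hand":-1},{"wx":0,"wy":0,"wz":0,"dx":0.135,"dy":0,"dz":0,"hand":-1},{"wx":0,"wy":0,"wz":0,"dx":0.135,"dy":0,"dz":0,"hand":-1},{"wx":0,"wy":0,"wz":0,"dx":0.135,"dy":0,"dz":0,"hand":-1}]'; python3 st.py
python3 - <<'E'
from h import *
np.set_printoptions(precision=4,suppress=True)
s=sensors.state(); M=T(s); G=M[:3,3]-M[:3,2]*.0185; ax=-M[:3,0]
a=grab("scene"); b=grab("top"); out=[]
for g in (a,b):
    m=(g[0][...,0].astype(int)-g[0][...,2]>35); 
    u,v=proj(g,G+.13*ax); u,v=int(u),int(v); 
    mm=np.zeros_like(m); mm[v-9:v+10,u-9:u+10]=m[v-9:v+10,u-9:u+10]; ys,xs=np.nonzero(mm)
    A,B=np.array(proj(g,G+.125*ax)),np.array(proj(g,G+.145*ax)); e=(B-A)/20; t=((np.c_[xs,ys]-A)@e)/(e@e)+125; print("brass extent along rod mm",len(t),t.min() if len(t) else 0,t.max() if len(t) else 0, "px/mm",np.hypot(*e))
    out.append(cv2.resize(g[0][v-30:v+30,u-40:u+40],(400,300),interpolation=cv2.INTER_NEAREST))
save("v6",np.vstack(out))
t4=load("t4.npz"),load("s4.npz")
E
```

```text
time: 13.2
tool_pos: [0.5606, -0.0388, 0.0615]
tool_rot: [0.0, 0.781, 0.625, -0.0]
contact_force: [0.6, -0.3, -2.5]
gripper_width: 0.177
rel eyelet, tool axes: [ 0.17901 -0.00022 -0.00005] F tool [-0.17964  0.65299  2.50503] Tq tool [-0.0374   0.03149 -0.00624] yaw 77.33210830246558
brass extent along rod mm 7 128.50855973612622 136.91435669178992 px/mm 0.3098164963781286
brass extent along rod mm 7 124.89415797454373 134.4519261284457 px/mm 0.35225630145791625
```

View pics/v6.png

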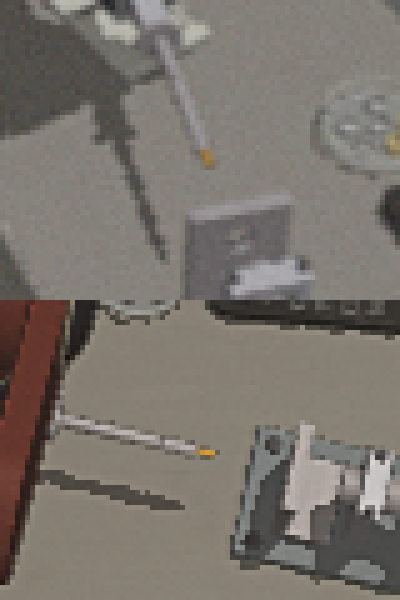

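The pin now shows about half its former length (brass to ~135 mm), and the rod is clear of the fixture. Moving up, across and turning, then down over the far plate.

```bash
python3 -m pendant '[{"wx":0,"wy":0,"wz":0,"dx":0.005,"dy":0,"dz":-0.02,"hand":-1},{"wx":0,"wy":0,"wz":-2,"dx":0.015,"dy":-0.003,"dz":-0.045,"hand":-1},{"wx":0,"wy":0,"wz":-5,"dx":0.035,"dy":-0.008,"dz":-0.065,"hand":-1},{"wx":0,"wy":0,"wz":-8,"dx":0.06,"dy":-0.014,"dz":-0.07,"hand":-1},{"wx":0,"wy":0,"wz":-11,"dx":0.09,"dy":-0.021,"dz":-0.07,"hand":-1},{"wx":0,"wy":0,"wz":-14,"dx":0.12,"dy":-0.028,"dz":-0.07,"hand":-1},{"wx":0,"wy":0,"wz":-17,"dx":0.15,"dy":-0.035,"dz":-0.07,"hand":-1},{"wx":0,"wy":0,"wz":-20,"dx":0.175,"dy":-0.041,"dz":-0.07,"hand":-1},{"wx":0,"wy":0,"wz":-21.7,"dx":0.19,"dy":-0.044,"dz":-0.07,"hand":-1},{"wx":0,"wy":0,"wz":-21.7,"dx":0.195,"dy":-0.0452,"dz":-0.07,"hand":-1},{"wx":0,"wy":0,"wz":-21.7,"dx":0.195,"dy":-0.0452,"dz":-0.07,"hand":-1},{"wx":0,"wy":0,"wz":-21.7,"dx":0.195,"dy":-0.0452,"dz":-0.05,"hand":-1},{"wx":0,"wy":0,"wz":-21.7,"dx":0.195,"dy":-0.0452,"dz":-0.03,"hand":-1},{"wx":0,"wy":0,"wz":-21.7,"dx":0.195,"dy":-0.0452,"dz":-0.012,"hand":-1},{"wx":0,"wy":0,"wz":-21.7,"dx":0.195,"dy":-0.0452,"dz":0,"hand":-1},{"wx":0,"wy":0,"wz":-21.7,"dx":0.195,"dy":-0.0452,"dz":0.006,"hand":-1},{"wx":0,"wy":0,"wz":-21.7,"dx":0.195,"dy":-0.0452,"dz":0.01,"hand":-1},{"wx":0,"wy":0,"wz":-21.7,"dx":0.195,"dy":-0.0452,"dz":0.01,"hand":-1},{"wx":0,"wy":0,"wz":-21.7,"dx":0.195,"dy":-0.0452,"dz":0.01,"hand":-1},{"wx":0,"wy":0,"wz":-21.7,"dx":0.195,"dy":-0.0452,"dz":0.01,"hand":-1}]'; python3 -m pendant '[{"wx":0,"wy":0,"wz":0,"dx":0,"dy":0,"dz":0,"hand":-1},{"wx":0,"wy":0,"wz":0,"dx":0,"dy":0,"dz":0,"hand":-1},{"wx":0,"wy":0,"wz":0,"dx":0,"dy":0,"dz":0,"hand":-1}]'
python3 - <<'E'
from h import *
np.set_printoptions(precision=4,suppress=True)
s=sensors.state(); M=T(s); G=M[:3,3]-M[:3,2]*.0185; ax=-M[:3,0]; print(M[:3,3],ax,"tip est",G+.1355*ax, s["contact_force"],s["joint_vel"])
out=[]
for n in ("scene","top"):
    g=grab(n); X=cloud(g); im=g[0].astype(int)
    p=np.array([.580,.0253,.008]); u,v=map(int,proj(g,G+.13*ax)); print(n,"tip px",proj(g,G+.1355*ax),"mid px",proj(g,p))
    m=np.zeros(im.shape[:2],bool); m[v-8:v+9,u-8:u+9]=1; m&=(im[...,0]-im[...,2]>45); ys,xs=np.nonzero(m)
    if len(xs): print("brass px",np.c_[xs,ys].tolist(), X[m].mean(0))
    out.append(cv2.resize(g[0][v-36:v+36,u-48:u+48],(400,300),interpolation=cv2.INTER_NEAREST))
save("v7",np.vstack(out))
E
```

```text
time: 14.97
tool_pos: [0.5604, 0.1613, 0.0528]
tool_rot: [0.001, 0.649, 0.76, 0.001]
contact_force: [-0.5, 0.3, -1.9]
gripper_width: 0.176
time: 15.22
tool_pos: [0.5597, 0.1614, 0.0521]
tool_rot: [0.0, 0.649, 0.761, 0.0]
contact_force: [0.1, -0.0, -1.7]
gripper_width: 0.174
[0.5597 0.1614 0.0521] [ 0.1568 -0.9876 -0.    ] tip est [0.5809 0.0276 0.0706] [ 0.0613 -0.018  -1.7173] [ 0.0006  0.0027  0.0011 -0.0008 -0.001   0.0013]
scene tip px (np.float64(261.05487772153293), np.float64(166.33930900573714)) mid px (np.float64(260.88585255818384), np.float64(183.33922856097217))
brass px [[259, 166], [260, 166], [261, 166], [260, 167], [261, 167]] [0.587  0.0438 0.0553]
top tip px (np.float64(214.3330553416634), np.float64(176.84075615696167)) mid px (np.float64(216.93974833870914), np.float64(182.17391278282605))
brass px [[211, 177], [212, 177], [213, 177], [214, 177]] [0.58   0.0327 0.0724]
```

View pics/v7.png

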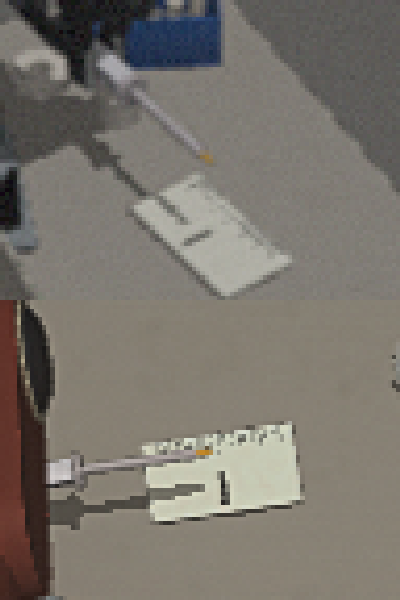

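The tip is about 2.4 mm short along the rod. A small correction, then a final check.

```bash
python3 -m pendant '[{"wx":0,"wy":0,"wz":0,"dx":-0.0022,"dy":-0.0006,"dz":0.0008,"hand":-1},{"wx":0,"wy":0,"wz":0,"dx":-0.0022,"dy":-0.0006,"dz":0.0008,"hand":-1},{"wx":0,"wy":0,"wz":0,"dx":-0.0022,"dy":-0.0006,"dz":0.0008,"hand":-1},{"wx":0,"wy":0,"wz":0,"dx":-0.0022,"dy":-0.0006,"dz":0.0008,"hand":-1},{"wx":0,"wy":0,"wz":0,"dx":-0.0022,"dy":-0.0006,"dz":0.0008,"hand":-1},{"wx":0,"wy":0,"wz":0,"dx":-0.0022,"dy":-0.0006,"dz":0.0008,"hand":-1}]'
python3 - <<'E'
from h import *
np.set_printoptions(precision=4,suppress=True)
s=sensors.state(); M=T(s); G=M[:3,3]-M[:3,2]*.0185; ax=-M[:3,0]; print(M[:3,3],ax,"tip est",G+.1355*ax, s["contact_force"],s["joint_vel"])
g=grab("top"); X=cloud(g); L=np.stack([(X-G)@ax,(X-G)@M[:3,1],X[...,2]],-1)*1000
q=L[(L[...,0]>48)&(L[...,0]<140)&(abs(L[...,1])<15)&(L[...,2]>55)&(L[...,2]<95)]
for a in (48,75,105): w=q[(q[:,0]>=a)&(q[:,0]<a+30)]; print(a,len(w),w.mean(0))
g=grab("wrist"); save("w8",cv2.resize(g[0],(640,480)))
E
```

```text
time: 15.82
tool_pos: [0.5591, 0.159, 0.0507]
tool_rot: [-0.0, 0.649, 0.76, -0.0]
contact_force: [-0.4, 0.0, -1.0]
gripper_width: 0.18
[0.5591 0.159  0.0507] [ 0.1566 -0.9877 -0.    ] tip est [0.5803 0.0252 0.0692] [-0.4323  0.0382 -0.9582] [ 0.0004  0.0009 -0.0015 -0.0023 -0.0001 -0.0002]
48 29 [63.4373 -0.2498 72.7856]
75 28 [89.8915 -0.3274 72.531 ]
105 25 [118.3026  -0.2391  72.1394]
```

View pics/w8.png

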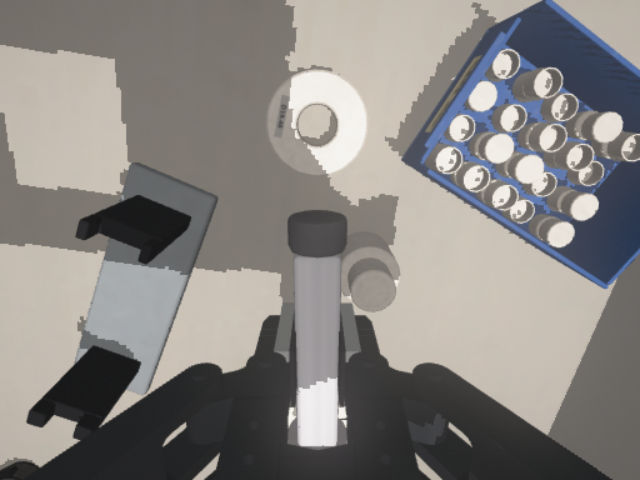

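The rod is firmly held and level. The setting master stands upright and clear at (372,285), and the bin and ring gauge look undisturbed. Handing in.

```bash
python3 -c "from plant import job; print(job.job_done())"
```

```text
the job is handed in; nothing more can be done
None
```

The job is handed in: I gauged the rod in the fixture and it ended held over the far reading plate. The robot clock read about 16 s of the 51 s allowed.

- **Seating:** The rod went through the eyelet into the guide tube. It stopped 45.75 mm from my estimate of the eyelet face, where 45 mm was expected. The push had risen to 9 N with no further movement, so I took the collar as against the plate, then drew the rod straight out.
- **Pin:** Afterwards the pin showed at about half its former length, roughly 10 mm, as the fixture should leave it. That comes from coarse pictures at about 3 mm per pixel; I did not measure it more finely.
- **Final pose:** I estimate the pin tip at (0.580, 0.025), within 1 mm of my estimate of the plate's middle, and about 61 mm above the plate. The rod is parallel to the long sides within my measurement. It is level to about 0.7 mm along the shaft, and the arm was still.
- **Surroundings:** The last wrist picture shows the setting master upright beside the gripper and clear of the fingers, which should pass about 8 mm above it by calculation. The ring gauge and parts bin are undisturbed. I did not re-check the other bystanders at the end.

**Disagreements:**
- The finder put the middle of the handle about 12 mm from my own measurement along the rod. I used mine, and the stop position agreed with it.
- The top and scene cameras differed by about 1 to 2 mm on the sideways line into the eyelet. I took a position between them, and the rod went in without noticeable side force.

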